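Fetch the swab case from behind the bottle and ring holder

TASK

The white swab case lies at the back of the clear bathroom shelf, hemmed in by the amber glass bottle and the ceramic ring holder. First stand both of these on the cork mat, next lay the swab case lid up along the blue plate, in its middle, and only then put the bottle and the ring holder back upright, each exactly where it stood on the shelf. Set everything down rather than dropping it, and do not disturb the toothbrush cover, the tongue scraper or the cream jar.

Things in the scene. Friction and masses are not known exactly. Their poses are not given: they have to be found in the camera images.
- swab_case: White plastic swab case with a light grey sliding lid, loose, 60 g: a flat box 44 (x) x 90 (y) x 30 (z) mm; for the upper 4 mm (the lid) it is 36 x 82 mm. Origin: centre of its underside, z up. It starts on the shelf with its long side (y) roughly along the tiled wall, 30 mm or more clear behind it; bottle and ring holder stand 6 to 16 mm in front of it.
- bottle: Small empty amber glass bottle, loose, 90 g: round body 42 mm in diameter and 78 mm tall, then a neck of 22 mm diameter to 100 mm in all. Origin: centre of its underside, z up. Stands on the shelf in front of the swab case, about 66 mm from the ring holder (centre to centre).
- ring_holder: White ceramic ring holder, loose, 120 g: a round foot 50 mm in diameter and 8 mm thick with a thin brass line, and a straight round post 18 mm in diameter up to a height of 85 mm. Origin: centre of its underside, z up. Stands on the shelf in front of the swab case, beside the bottle.
- shelf: Clear hard shelf held by suction cups on a low tiled wall, fixed: 180 (x) x 420 (y) x 8 mm. Origin: middle of its top face, which is 70 mm above the counter; z up. A clear flange rises 32 mm above the top along its back, its face at x = +86 mm; behind it the tiled wall rises 39 mm above the shelf's top.
- mat: Cork mat, the side area for clearing things to, fixed on the counter: 110 (x) x 190 (y) x 6 (z) mm. Origin: centre of its underside; z up; its top is 6 mm above the origin.
- plate: Flat blue glazed plate, where the swab case is to go, fixed on the counter: 90 (x) x 150 (y) x 8 (z) mm, so its length runs along its y. Origin: centre of its underside; z up; its top is 8 mm above the origin.
- brush_cover: Purple plastic toothbrush head cover lying on the shelf, loose, not to be disturbed: 70 (x) x 26 (y) x 20 (z) mm. Origin: centre of its underside.
- scraper: Steel tongue scraper lying flat on the shelf, loose, not to be disturbed: about 130 mm long (x), loop 35 mm wide (y) at its +x end, 5 mm thick. Origin: underside, in the middle of its length.
- jar: Pink cream jar with a brass-coloured cap on the counter, loose, not to be disturbed: 58 mm in diameter, 44 mm tall. Origin: centre of its underside.
Not all that is in view belongs to the job. Leave any turquoise look-alike of the ring_holder alone.

How it is judged:
On the way, in this order (a step that is already met when the one before it is completed fails the run):
1. bottle and ring holder both stand upright, released and at rest, on the cork mat, the swab case not yet being at the plate (x of bottle in the frame of mat between -0.055 and 0.055 m and y of bottle in the frame of mat between -0.095 and 0.095 m and z of bottle in the frame of mat between 0.002 and 0.012 m and angle between each of bottle, ring_holder's own z axis and vertical below 0.15 rad and contact force between the fingers and bottle below 0.1 N and linear speed of each of bottle, ring_holder below 0.03 m/s and angular speed of each of bottle, ring_holder below 0.3 rad/s and x of ring_holder in the frame of mat between -0.055 and 0.055 m and y of ring_holder in the frame of mat between -0.095 and 0.095 m and z of ring_holder in the frame of mat between 0.002 and 0.012 m and contact force between the fingers and ring_holder below 0.1 N and horizontal distance between swab_case and plate above 0.05 m), for 0.2 s.
2. with both still standing on the mat, the swab case lies released in the middle of the blue plate, along it (horizontal distance between swab_case and plate below 0.015 m and angle between the y axis of swab_case and the y axis of plate, either way round below 0.25 rad and z of swab_case in the frame of plate between 0.004 and 0.014 m and angle between each of swab_case, bottle, ring_holder's own z axis and vertical below 0.15 rad and contact force between the fingers and swab_case below 0.1 N and linear speed of each of swab_case, bottle, ring_holder below 0.03 m/s and angular speed of each of swab_case, bottle, ring_holder below 0.3 rad/s and x of bottle in the frame of mat between -0.055 and 0.055 m and y of bottle in the frame of mat between -0.095 and 0.095 m and z of bottle in the frame of mat between 0.002 and 0.012 m and contact force between the fingers and bottle below 0.1 N and x of ring_holder in the frame of mat between -0.055 and 0.055 m and y of ring_holder in the frame of mat between -0.095 and 0.095 m and z of ring_holder in the frame of mat between 0.002 and 0.012 m and contact force between the fingers and ring_holder below 0.1 N), for 0.2 s.
At the end, for the whole second after the job is handed in: Swab case flat, lid up, within 15 mm of the plate's centre and 0.25 rad of its length; bottle and ring holder upright on the shelf, each within 15 mm of its start; all three released and at rest; toothbrush cover, scraper and jar moved less than 20 mm (horizontal distance between swab_case and plate below 0.015 m and angle between the y axis of swab_case and the y axis of plate, either way round below 0.25 rad and z of swab_case in the frame of plate between 0.004 and 0.014 m and angle between each of swab_case, bottle, ring_holder's own z axis and vertical below 0.15 rad and contact force between the fingers and swab_case below 0.1 N and linear speed of each of swab_case, bottle, ring_holder below 0.03 m/s and angular speed of each of swab_case, bottle, ring_holder below 0.3 rad/s and distance of each of bottle, ring_holder from where it was at the start of the episode below 0.015 m and contact force between the fingers and bottle below 0.1 N and contact force between the fingers and ring_holder below 0.1 N and distance of each of brush_cover, scraper, jar from where it was at the start of the episode below 0.02 m); the robot touches nothing.
It fails at once if the bottle or the ring holder is tipped over (angle between any of bottle, ring_holder's own z axis and vertical above 0.7 rad).
It fails at once if the bottle, ring holder or swab case is dropped (falls free of the fingers faster than 0.5 m/s, a drop of about 13 mm) ((contact force between the fingers and bottle below 0.02 N and linear speed of bottle above 0.5 m/s) or (contact force between the fingers and ring_holder below 0.02 N and linear speed of ring_holder above 0.5 m/s) or (contact force between the fingers and swab_case below 0.02 N and linear speed of swab_case above 0.5 m/s)).
It fails at once if the toothbrush cover, tongue scraper or cream jar is moved by more than 20 mm (distance of any of brush_cover, scraper, jar from where it was at the start of the episode above 0.02 m).
It also fails if it takes over 128 s, if anything falls off the work surface, if the arm or the gripper's body presses on something with over 40 N, if the wrist force passes 120 N, or if a joint passes its speed limit or range.

ROBOT

A 6-joint arm with a two-finger parallel gripper is mounted at the origin on the work surface. World frame = base frame: x ahead of the robot, y to its left, z up, the work surface at z = 0. Lengths are in m, angles in rad, forces in N, time in s.
With the tool pointing down it reaches from about 0.35 to 0.85 m from the base axis. Payload 8.1 kg.
Tool frame: the origin (TCP) lies midway between the tips of the shut fingers; the grasp point (between the pads) lies robot.grip_depth behind it (robot.grip_depth is the distance from the TCP to the grasp point, in m); z points along the fingers, y is the line along which they close (so a half turn about z gives the same grasp; the last joint's range is limited). The gripper opens to 93 mm and grips with 3 to 60 N. Pads are 15 mm wide; open, the fingers measure 128 mm over their backs; the gripper's body (75 mm by 188 mm) begins 65 mm behind the grasp point.
Start: joints at [-1.241, 0.13, 1.488, -0, 1.523, -0.085], TCP at [0.242, -0.549, 0.219] pointing down, gripper open.
Joint ranges: [-2.96, 2.96], [-0.89, 2.26], [0.02, 2.5], [-1.34, 4.48], [0, 2.73], [-2.66, 2.66]. Speed limits (rad/s): [2.39, 2.39, 2.79, 3.14, 3.14, 3.14].

INTERFACE

Orientations are given as a rotation vector (axis times angle).
In Python, from plant import robot gives the robot as it stands.
- The arm moves only by the tool carry_out, never from a script. Its argument "rows" is a list of rows, each a list of 6 numbers: the shift along the tool's x, y, z in m, then the turn, a rotation vector about the tool's x, y, z in degrees. A call has 1 to 12 rows; each row is the pose to reach, as a shift and turn from the pose commanded when the call began, along the tool's axes at that moment; what a row does not reach only later rows make up. A row lasts 1/8 s, in which the tool goes at most 62.5 mm and 10.7 degrees, less where a joint would pass 70% of its speed; a pose out of reach is approached as far as the arm can. A call with a gripper value outside its range is refused whole. "jaw" is the closure in counts, from 0 (fully open) to 255 (shut), set as the call begins (left out, the last holds). The fingers move at their own pace and stop on an object; "force" is the grip in N (left out, the last holds). Time passes only in rows, so rows that repeat a pose let the fingers close. It gives the time, the measured TCP pose, the force, the opening and the grip force at its end, in the units of the state.
- robot.read_state(): the state, without advancing time (a new reading comes with each control period).
- robot.read_camera(name): name is "scene" or "top" or "wrist"; returns the picture (384x512x3 uint8, red, green, blue); there is no depth.
- robot.camera_model(name): a dict with "fx", "fy", "cx", "cy" (pixels), "R" (3x3) and "t" (3): a world point X has camera coordinates R X + t; the wrist camera has in their place "mount" (4x4, takes a point from camera to tool coordinates, whose origin is the TCP and whose axes are the flange's). Camera axes: x right, y down, z forward; pixel columns grow to the right and rows downward; lengths in m; the calibration is good to about 2 mm. The wrist camera is an equidistant fisheye: a pixel r from the principal point sees the ray r / f radians off the axis. A picture is of the moment at which its call begins: read the wrist's pose just before it. camera_model takes no time and is no camera call.
- robot.close_job(): hands the job in; it is judged then, once.
Trained networks look in the newest picture that a camera, given by its name, has taken for a name from the list of things; names that differ only in an ending like _2 or _b are one class to them, and where a whole thing is asked for, a point or a joint stands for the part that bears it (a point fixed in the world has none). Each returns a list of dicts, best first, with "conf" (0 to 1); they miss things now and then, are a little off and sometimes report something else, mostly with a low value. They report only what shows in the picture. A call takes as long as a camera call. They do not tell look-alikes from the thing itself.
- robot.outline_of(camera, target): "pixels" (384x512 bool, what is visible of it) and "pixel" ([column, row] in pixels, amid what is visible of it).
The state is a dict: "t": time; "q": joint angles; "dq": joint speeds; "joint_torque": joint torques, N m; "tool_pos": TCP position; "orientation": TCP orientation; "force": force on the tool from outside, world axes, zero at the start; "wrist_torque": the same for the moment, N m; "opening": finger opening in m; "gripper_force": force on a finger pad.
Only numpy, scipy, OpenCV 4.12 (cv2) and the standard library are available. Lean on these libraries where they do the work, as an engineer would, in place of code of your own. Each camera call takes 0.05 s, during which the arm holds its last target. There are 200 camera calls.

## Working session

There is one attempt and no reset: what is moved stays moved. The work goes in short steps, Python scripts to look and compute and a tool call to move; the robot and the scene stay as the last step left them, time stands still between calls to the robot, and variables do not carry over. Pictures are saved under pics/ and viewed, at most 14 in all, crops included, and the job is handed in when it is done.

Besides the shell and the picture viewer there is one more tool, called after ">>>" as name(argument=value, ...), one argument or row to a line, values as JSON. carry_out: Moves the arm, as the interface text tells. Its arguments: {"type":"object","properties":{"rows":{"type":"array"},"jaw":{"type":"number"},"force":{"type":"number"}},"required":["rows"]}

```bash
ls; mkdir -p pics
python3 - <<'E'
from plant import robot
import cv2,numpy as np
s=robot.read_state(); print(s['t'],s['tool_pos'],s['orientation'],s['opening'],robot.grip_depth)
for n in ('scene','top'):
    im=robot.read_camera(n); cv2.imwrite(f'pics/{n}0.png',im[:,:,::-1])
    m=robot.camera_model(n); R=np.array(m['R']); print(n,m['fx'],m['cx'],m['cy'],'cam at',-R.T@np.array(m['t']))
    for o in 'swab_case bottle ring_holder shelf mat plate brush_cover scraper jar'.split():
        for d in robot.outline_of(n,o)[:3]:
            print(n,o,round(d['conf'],2),np.round(d['pixel']),int(d['pixels'].sum()))
print(robot.camera_model('wrist'))
E
```

```text
pics
0.0 [ 0.24163677 -0.548564    0.21760602] [-3.07247766e+00 -6.46535667e-01  3.39892420e-04] 0.09303116191810222 0.0188
scene 374.10896296376933 257.39491374404776 187.4593484332967 cam at [ 1.10536888 -0.502802    0.61818678]
scene swab_case 0.68 [294. 196.] 755
scene bottle 0.9 [270. 178.] 664
scene bottle 0.74 [271. 264.] 38101
scene ring_holder 0.89 [290. 174.] 349
scene ring_holder 0.78 [209. 185.] 311
scene ring_holder 0.71 [225. 193.] 235
scene shelf 0.68 [271. 263.] 37862
scene mat 0.73 [148. 222.] 2342
scene plate 0.85 [299. 152.] 716
scene brush_cover 0.81 [235. 223.] 357
scene scraper 0.65 [335. 172.] 108
scene jar 0.56 [249. 174.] 415
top 376.9925469123425 252.2156730188535 196.48385939939055 cam at [0.41274592 0.02829279 1.02456582]
top swab_case 0.89 [257. 147.] 595
top bottle 0.67 [267. 168.] 305
top ring_holder 0.85 [278. 251.] 239
top ring_holder 0.62 [285. 216.] 243
top ring_holder 0.59 [239. 167.] 299
top shelf 0.57 [256. 109.] 34954
top mat 0.64 [356. 243.] 2897
top plate 0.95 [159. 242.] 1896
top plate 0.51 [255. 108.] 35450
top brush_cover 0.7 [320. 162.] 242
top scraper 0.6 [193. 160.] 125
{'fx': 297.3186396354542, 'fy': 297.3186396354542, 'cx': 250.73858926151559, 'cy': 194.48366840998622, 'mount': array([[-5.86688394e-04, -9.58269708e-01, -2.85865044e-01,
         8.02952273e-02],
       [ 9.99999789e-01, -4.82086533e-04, -4.36287515e-04,
         2.89313808e-04],
       [ 2.80269422e-04, -2.85865239e-01,  9.58269788e-01,
        -1.65518991e-01],
       [ 0.00000000e+00,  0.00000000e+00,  0.00000000e+00,
         1.00000000e+00]])}
```

```bash
python3 -c "
import cv2
a=cv2.imread('pics/top0.png')[110:310,110:430]; cv2.imwrite('pics/topc.png',cv2.resize(a,(800,500),interpolation=cv2.INTER_CUBIC))
a=cv2.imread('pics/scene0.png')[120:270,100:360]; cv2.imwrite('pics/scenec.png',cv2.resize(a,(800,462),interpolation=cv2.INTER_CUBIC))"
```

```text
(no output)
```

View pics/topc.png

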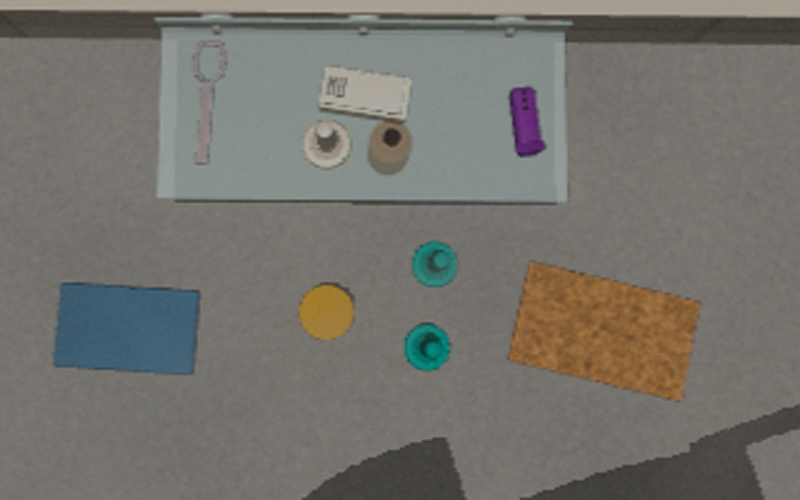

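View pics/scenec.png

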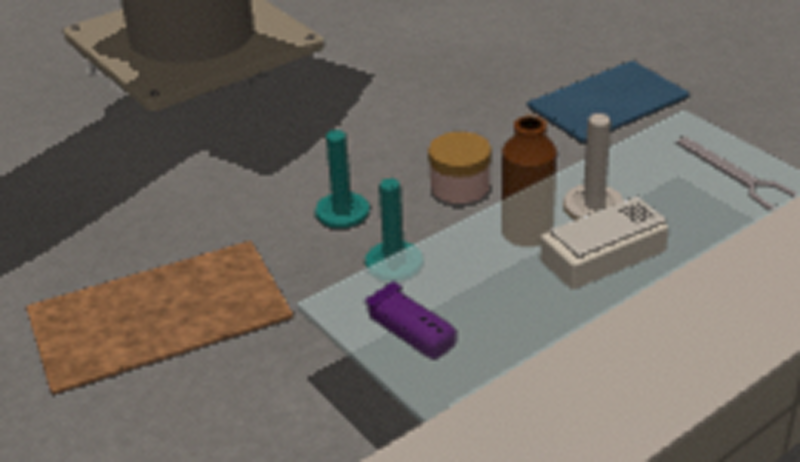

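The top view shows the swab case at about (257,147) and the bottle at (267,168). The brush cover is at (320,162), the scraper at (193,160), the jar at (240,235), the plate at (159,242) and the mat at (356,243).

Ring-holder candidates are white (239,167), turquoise (285,216) and turquoise (278,251). I choose the white one beside the bottle.

```bash
cat > h.py <<'E'
import numpy as np, cv2
from plant import robot
from scipy.optimize import minimize
def cam(n):
    m=robot.camera_model(n); return m,np.array(m['R']),np.array(m['t'])
def proj(n,X):
    m,R,t=cam(n); c=np.atleast_2d(X)@R.T+t
    return np.c_[m['fx']*c[:,0]/c[:,2]+m['cx'],m['fy']*c[:,1]/c[:,2]+m['cy']]
def back(n,uv,z):
    m,R,t=cam(n); uv=np.atleast_2d(uv).astype(float)
    d=np.c_[(uv[:,0]-m['cx'])/m['fx'],(uv[:,1]-m['cy'])/m['fy'],np.ones(len(uv))]@R
    o=-R.T@t; return o+d*((z-o[2])/d[:,2])[:,None]
def ring(r,z): 
    a=np.linspace(0,2*np.pi,32); return np.c_[r*np.cos(a),r*np.sin(a),0*a+z]
P={'bottle':[np.r_[ring(.021,0),ring(.021,.074)],np.r_[ring(.011,.075),ring(.011,.1)]],
 'ring_holder':[np.r_[ring(.025,0),ring(.025,.008)],np.r_[ring(.009,0),ring(.009,.085)]],
 'jar':[np.r_[ring(.029,0),ring(.029,.044)]]}
def box(a,b,z0,z1): return np.array([[x,y,z] for x in(-a/2,a/2) for y in(-b/2,b/2) for z in(z0,z1)])
P['swab_case']=[box(.044,.09,0,.026),box(.036,.082,0,.03)]
P['plate']=[box(.09,.15,0,.008)]; P['mat']=[box(.11,.19,0,.006)]; P['brush_cover']=[box(.07,.026,0,.02)]
def sil(n,o,x,y,yaw,z):
    c,s=np.cos(yaw),np.sin(yaw); im=np.zeros((384*4,512*4),np.uint8)
    for p in P[o]:
        q=p@np.array([[c,s,0],[-s,c,0],[0,0,1]])+[x,y,z]
        cv2.fillConvexPoly(im,cv2.convexHull(np.round(proj(n,q)*4+1.5).astype(np.int32)),1)
    return cv2.resize(im.astype(np.float32),(512,384),interpolation=cv2.INTER_AREA)
def fit(o,masks,x0,z,yaw=True):
    ms={n:m.astype(np.float32) for n,m in masks.items()}
    def f(p):
        e=0
        for n,m in ms.items():
            s=sil(n,o,p[0],p[1],p[2] if yaw else 0,z); e+=1-np.minimum(s,m).sum()/np.maximum(s,m).sum()
        return e
    k=3 if yaw else 2; x0=list(x0)[:k]; S=np.array([x0]+[np.array(x0)+np.eye(k)[i]*[.01,.01,.12][i] for i in range(k)])
    r=minimize(f,x0,method='Nelder-Mead',options=dict(initial_simplex=S,xatol=2e-4,fatol=1e-4)); return r.x,r.fun
E
cat > m.py <<'E'
from h import *
robot.read_camera('top');robot.read_camera('scene')
Z=dict(bottle=.07,ring_holder=.07,swab_case=.07,brush_cover=.07,plate=0,mat=0,jar=0)
G=dict(bottle=(267,168),ring_holder=(239,167),swab_case=(257,147),brush_cover=(320,162),plate=(159,242),mat=(356,243),jar=(240,235))
GS=dict(bottle=(270,178),ring_holder=(290,174),swab_case=(294,196),brush_cover=(235,223),plate=(299,152),mat=(148,222),jar=(249,174))
for o in G:
    ms={}
    for n,g in (('top',G),('scene',GS)):
        L=[d for d in robot.outline_of(n,o) if np.hypot(*(np.array(d['pixel'])-g[o]))<10 and d['pixels'].sum()<6000]
        if L: ms[n]=L[0]['pixels']
    x0=[*back('top',[G[o]],Z[o]+.02)[0][:2],-.1]
    for k in ([['top'],['scene'],['top','scene']]):
        if all(n in ms for n in k):
            r,e=fit(o,{n:ms[n] for n in k},x0,Z[o],o in('swab_case','brush_cover','plate','mat')); print(o,k,r.round(4),round(e/len(k),3))
for nm,c in dict(shelfFL=(158,198),shelfFR=(566,202),shelfBL=(162,28),shelfBR=(568,28),scr0=(203,163),scr1=(211,42),brush_a=(522,87),brush_b=(530,155)).items():
    print(nm,back('top',[(110+c[0]/2.5,110+c[1]/2.5)],.075)[0].round(3))
E
python3 m.py
```

```text
bottle ['top'] [ 0.5788 -0.0121] 0.076
bottle ['scene'] [ 0.5754 -0.01  ] 0.063
bottle ['top', 'scene'] [ 0.5782 -0.0122] 0.085
ring_holder ['top'] [0.5889 0.0512] 0.056
swab_case ['top'] [ 0.6388  0.0136 -0.128 ] 0.076
swab_case ['scene'] [ 0.6368  0.0139 -0.0879] 0.063
swab_case ['top', 'scene'] [ 0.6382  0.0141 -0.131 ] 0.075
brush_cover ['top'] [ 0.609  -0.1537  0.0888] 0.248
brush_cover ['scene'] [ 0.6105 -0.152  -0.0355] 0.201
brush_cover ['top', 'scene'] [ 0.6103 -0.1524  0.0131] 0.233
plate ['top'] [ 0.3994  0.2652 -0.0627] 0.03
plate ['scene'] [ 0.399   0.2648 -0.0515] 0.107
plate ['top', 'scene'] [ 0.3993  0.2643 -0.0567] 0.067
mat ['top'] [ 0.4013 -0.2486 -0.2256] 0.029
mat ['scene'] [ 0.3989 -0.2499 -0.2365] 0.057
mat ['top', 'scene'] [ 0.4004 -0.2491 -0.2149] 0.049
jar ['top'] [0.418  0.0508] 0.132
jar ['scene'] [0.4159 0.0513] 0.116
jar ['top', 'scene'] [0.4174 0.0499] 0.124
shelfFL [0.531 0.221 0.075]
shelfFR [ 0.53  -0.194  0.075]
shelfBL [0.708 0.222 0.075]
shelfBR [ 0.712 -0.199  0.075]
scr0 [0.567 0.176 0.075]
scr1 [0.693 0.171 0.075]
brush_a [ 0.649 -0.15   0.075]
brush_b [ 0.578 -0.158  0.075]
```

>>> carry_out(
  rows=[
    [0.047, -0.032, -0.002, 0, 0, -6],
    [0.094, -0.064, -0.004, 0, 0, -12],
    [0.142, -0.096, -0.006, 0, 0, -18],
    [0.19, -0.129, -0.008, 0, 0, -24],
    [0.238, -0.161, -0.01, 0, 0, -30],
    [0.286, -0.194, -0.012, 0, 0, -36],
    [0.333, -0.226, -0.014, 0, 0, -42],
    [0.381, -0.258, -0.016, 0, 0, -48],
    [0.428, -0.291, -0.018, 0, 0, -54],
    [0.476, -0.323, -0.02, 0, 0, -60],
    [0.524, -0.356, -0.022, 0, 0, -66.2],
    [0.524, -0.356, -0.022, 0, 0, -66.2],
  ],
  jaw=0,
  force=15,
)

```text
t: 3.3
tool_pos: [0.5791, -0.0084, 0.2404]
orientation: [-2.215, -2.227, -0.001]
force: [-0.7, -0.4, -0.3]
opening: 0.093
gripper_force: 0.0
```

```bash
cat > w.py <<'E'
from h import *
from scipy.spatial.transform import Rotation as Ro
def wback(uv,z,s):
    m=robot.camera_model('wrist'); M=np.array(m['mount']); uv=np.atleast_2d(uv).astype(float)
    d=(uv-[m['cx'],m['cy']])/m['fx']; r=np.hypot(*d.T); 
    v=np.c_[d*(np.sin(r)/r)[:,None],np.cos(r)]
    R=Ro.from_rotvec(s['orientation']).as_matrix(); o=R@M[:3,3]+s['tool_pos']; v=v@(R@M[:3,:3]).T
    return o+v*((z-o[2])/v[:,2])[:,None]
def look(name,objs):
    s=robot.read_state(); im=robot.read_camera('wrist'); cv2.imwrite(f'pics/{name}.png',im[:,:,::-1])
    print(s['t'],np.round(s['tool_pos'],4),np.round(s['orientation'],3),s['q'].round(2) if hasattr(s['q'],'round') else s['q'])
    for o,z in objs:
        for d in robot.outline_of('wrist',o)[:3]: 
            ys,xs=np.nonzero(d['pixels']); W=wback(np.c_[xs,ys],z,s)[:,:2]
            rr=cv2.minAreaRect(W.astype(np.float32)*1000)
            print(o,round(d['conf'],2),np.round(d['pixel']),len(xs),'minrect mm',np.round(rr[0],1),np.round(rr[1],1),round(rr[2],1))
E
python3 - <<'E'
from w import *
look('w1',[('bottle',.14),('ring_holder',.078),('swab_case',.1)])
E
```

```text
3.3 [ 0.5791 -0.0084  0.2404] [-2.215e+00 -2.227e+00 -1.000e-03] [-0.1   0.07  1.52  0.    1.56 -0.11]
bottle 0.75 [248. 194.] 2033 minrect mm [577.1  -7.3] [41.5 56.5] 0.3
ring_holder 0.76 [258. 128.] 1527 minrect mm [588.4  51.9] [48.4 46.6] 0.4
ring_holder 0.74 [175. 207.] 1049 minrect mm [481.7 -44.3] [58.9 41.2] 24.6
ring_holder 0.62 [115. 203.] 978 minrect mm [406.4 -45.3] [72.4 40.1] 49.2
swab_case 0.62 [301. 163.] 3405 minrect mm [635.4  13.5] [88.3 46.2] 81.3
swab_case 0.24 [298.  23.] 1213 minrect mm [627.8 161.7] [117.4  31.3] 2.9
```

View pics/w1.png

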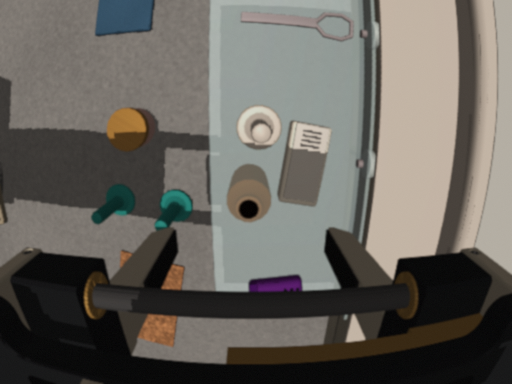

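The white ring holder is at (258,128), behind-left of the bottle. The bottle mouth is at (248,210) and the case at (305,163). This agrees with the fits from the fixed cameras, so I am lowering onto the bottle body with the tips above the case top.

>>> carry_out(
  rows=[
    [-0.002, 0, 0.02, 0, 0, 0],
    [-0.004, -0.001, 0.05, 0, 0, 0],
    [-0.004, -0.001, 0.08, 0, 0, 0],
    [-0.004, -0.001, 0.105, 0, 0, 0],
    [-0.004, -0.001, 0.122, 0, 0, 0],
    [-0.004, -0.001, 0.13, 0, 0, 0],
    [-0.004, -0.001, 0.133, 0, 0, 0],
    [-0.004, -0.001, 0.133, 0, 0, 0],
    [-0.004, -0.001, 0.133, 0, 0, 0],
  ],
)

```text
t: 4.62
tool_pos: [0.5776, -0.0161, 0.1087]
orientation: [2.221, 2.22, 0.002]
force: [0.2, 0.5, -0.0]
opening: 0.0927
gripper_force: 0.0
```

>>> carry_out(
  rows=[
    [0, 0, 0, 0, 0, 0],
    [0, 0, 0, 0, 0, 0],
    [0, 0, 0, 0, 0, 0],
    [0, 0, 0, 0, 0, 0],
    [0, 0, 0, 0, 0, 0],
    [0, 0, 0, 0, 0, 0],
    [0, 0, 0, 0, 0, 0],
    [0, 0, 0, 0, 0, 0],
  ],
  jaw=150,
  force=10,
)

```text
t: 5.62
tool_pos: [0.5769, -0.0161, 0.1076]
orientation: [2.222, 2.221, -0.0]
force: [0.1, 0.5, -0.6]
opening: 0.0419
gripper_force: 10.0
```

>>> carry_out(
  rows=[
    [0, 0, -0.01, 0, 0, 0],
    [0, 0, -0.035, 0, 0, 0],
    [0, 0, -0.07, 0, 0, 0],
    [-0.01, -0.01, -0.095, 0, 0, 0],
    [-0.035, -0.03, -0.1, 0, 0, 0],
    [-0.07, -0.06, -0.1, 0, 0, 0],
    [-0.105, -0.092, -0.1, 0, 0, 0],
    [-0.14, -0.122, -0.1, 0, 0, 0],
    [-0.168, -0.147, -0.1, 0, 0, 0],
    [-0.186, -0.162, -0.1, 0, 0, 0],
    [-0.193, -0.168, -0.1, 0, 0, 0],
    [-0.193, -0.168, -0.1, 0, 0, 0],
  ],
)

```text
t: 7.12
tool_pos: [0.4089, -0.2091, 0.2081]
orientation: [2.223, 2.219, 0.001]
force: [-0.2, -0.1, -1.3]
opening: 0.0418
gripper_force: 10.0
```

>>> carry_out(
  rows=[
    [0, 0, 0, 0, 0, 0],
    [0, 0, 0.02, 0, 0, 0],
    [0, 0, 0.05, 0, 0, 0],
    [0, 0, 0.085, 0, 0, 0],
    [0, 0, 0.115, 0, 0, 0],
    [0, 0, 0.14, 0, 0, 0],
    [0, 0, 0.152, 0, 0, 0],
    [0, 0, 0.158, 0, 0, 0],
    [0, 0, 0.16, 0, 0, 0],
    [0, 0, 0.16, 0, 0, 0],
    [0, 0, 0.16, 0, 0, 0],
  ],
)

```text
t: 8.5
tool_pos: [0.4093, -0.2094, 0.0484]
orientation: [2.221, 2.22, 0.0]
force: [0.8, 0.1, -0.6]
opening: 0.0419
gripper_force: 10.0
```

>>> carry_out(
  rows=[
    [0, 0, 0.001, 0, 0, 0],
    [0, 0, 0.002, 0, 0, 0],
    [0, 0, 0.003, 0, 0, 0],
    [0, 0, 0.0038, 0, 0, 0],
    [0, 0, 0.0038, 0, 0, 0],
    [0, 0, 0.0038, 0, 0, 0],
  ],
)

```text
t: 9.25
tool_pos: [0.4088, -0.209, 0.0438]
orientation: [-2.222, -2.221, 0.0]
force: [-0.2, -1.2, -1.8]
opening: 0.0419
gripper_force: 10.0
```

>>> carry_out(
  rows=[
    [0, 0, 0.0005, 0, 0, 0],
    [0, 0, 0.001, 0, 0, 0],
    [0, 0, 0.001, 0, 0, 0],
  ],
)

```text
t: 9.62
tool_pos: [0.409, -0.2091, 0.0435]
orientation: [2.222, 2.221, 0.0]
force: [-3.3, 2.2, 6.1]
opening: 0.0418
gripper_force: 10.0
```

>>> carry_out(
  rows=[
    [0, 0, 0, 0, 0, 0],
    [0, 0, 0, 0, 0, 0],
    [0, 0, 0, 0, 0, 0],
    [0, 0, 0, 0, 0, 0],
    [0, 0, 0, 0, 0, 0],
    [0, 0, -0.02, 0, 0, 0],
    [0, 0, -0.06, 0, 0, 0],
    [0, 0, -0.11, 0, 0, 0],
    [0, 0, -0.15, 0, 0, 0],
    [0, 0, -0.17, 0, 0, 0],
    [0, 0, -0.17, 0, 0, 0],
  ],
  jaw=0,
)

```text
t: 11.0
tool_pos: [0.4098, -0.2097, 0.2147]
orientation: [2.219, 2.218, 0.001]
force: [-0.6, 0.2, -0.2]
opening: 0.0933
gripper_force: 0.0
```

>>> carry_out(
  rows=[
    [0.02, 0.014, 0, 0, 0, 0],
    [0.055, 0.038, 0, 0, 0, 0],
    [0.095, 0.065, 0, 0, 0, 0],
    [0.135, 0.093, 0, 0, 0, 0],
    [0.175, 0.12, 0, 0, 0, 0],
    [0.21, 0.145, 0, 0, 0, 0],
    [0.24, 0.165, 0, 0, 0, 0],
    [0.255, 0.175, 0, 0, 0, 0],
    [0.26, 0.178, 0, 0, 0, 0],
    [0.26, 0.178, 0, 0, 0, 0],
    [0.26, 0.178, 0.01, 0, 0, 0],
    [0.26, 0.178, 0.02, 0, 0, 0],
  ],
)

```text
t: 12.5
tool_pos: [0.5866, 0.05, 0.1921]
orientation: [2.223, 2.22, -0.0]
force: [0.4, 0.7, -0.2]
opening: 0.0931
gripper_force: 0.0
```

>>> carry_out(
  rows=[
    [0, 0, 0.02, 0, 0, 0],
    [0, 0, 0.04, 0, 0, 0],
    [0, 0, 0.06, 0, 0, 0],
    [0, 0, 0.073, 0, 0, 0],
    [0, 0, 0.08, 0, 0, 0],
    [0, 0, 0.08, 0, 0, 0],
    [0, 0, 0.08, 0, 0, 0],
  ],
)

```text
t: 13.38
tool_pos: [0.5876, 0.0509, 0.1137]
orientation: [2.221, 2.22, 0.002]
force: [1.1, 0.1, 0.5]
opening: 0.093
gripper_force: 0.0
```

>>> carry_out(
  rows=[
    [0, 0, 0, 0, 0, 0],
    [0, 0, 0, 0, 0, 0],
    [0, 0, 0, 0, 0, 0],
    [0, 0, 0, 0, 0, 0],
    [0, 0, 0, 0, 0, 0],
    [0, 0, 0, 0, 0, 0],
    [0, 0, 0, 0, 0, 0],
    [0, 0, 0, 0, 0, 0],
    [0, 0, 0, 0, 0, 0],
    [0, 0, 0, 0, 0, 0],
  ],
  jaw=225,
  force=10,
)

```text
t: 14.62
tool_pos: [0.5869, 0.0509, 0.1128]
orientation: [-2.222, -2.221, 0.0]
force: [0.2, 0.2, -0.0]
opening: 0.0181
gripper_force: 10.0
```

>>> carry_out(
  rows=[
    [0, 0, -0.01, 0, 0, 0],
    [0, 0, -0.035, 0, 0, 0],
    [0, 0, -0.07, 0, 0, 0],
    [-0.015, -0.01, -0.095, 0, 0, 0],
    [-0.05, -0.03, -0.1, 0, 0, 0],
    [-0.1, -0.058, -0.1, 0, 0, 0],
    [-0.15, -0.087, -0.1, 0, 0, 0],
    [-0.2, -0.115, -0.1, 0, 0, 0],
    [-0.25, -0.144, -0.1, 0, 0, 0],
    [-0.295, -0.17, -0.1, 0, 0, 0],
    [-0.33, -0.19, -0.1, 0, 0, 0],
    [-0.344, -0.198, -0.1, 0, 0, 0],
  ],
)

```text
t: 16.12
tool_pos: [0.3877, -0.2948, 0.2136]
orientation: [2.224, 2.217, -0.0]
force: [-0.1, 0.9, -1.2]
opening: 0.0178
gripper_force: 10.0
```

>>> carry_out(
  rows=[
    [0, 0, 0, 0, 0, 0],
    [0, 0, 0, 0, 0, 0],
    [0, 0, 0.03, 0, 0, 0],
    [0, 0, 0.065, 0, 0, 0],
    [0, 0, 0.1, 0, 0, 0],
    [0, 0, 0.13, 0, 0, 0],
    [0, 0, 0.15, 0, 0, 0],
    [0, 0, 0.158, 0, 0, 0],
    [0, 0, 0.161, 0, 0, 0],
    [0, 0, 0.161, 0, 0, 0],
    [0, 0, 0.161, 0, 0, 0],
  ],
)

```text
t: 17.5
tool_pos: [0.3894, -0.2935, 0.0528]
orientation: [2.221, 2.22, 0.0]
force: [-1.4, 0.3, -1.0]
opening: 0.0174
gripper_force: 10.0
```

>>> carry_out(
  rows=[
    [0, 0, 0.001, 0, 0, 0],
    [0, 0, 0.002, 0, 0, 0],
    [0, 0, 0.0025, 0, 0, 0],
    [0, 0, 0.003, 0, 0, 0],
    [0, 0, 0.003, 0, 0, 0],
  ],
)

```text
t: 18.12
tool_pos: [0.3887, -0.293, 0.0488]
orientation: [-2.222, -2.221, -0.0]
force: [-0.3, 0.7, -2.2]
opening: 0.0176
gripper_force: 10.0
```

>>> carry_out(
  rows=[
    [0, 0, 0.0005, 0, 0, 0],
    [0, 0, 0.001, 0, 0, 0],
    [0, 0, 0.001, 0, 0, 0],
  ],
)

```text
t: 18.5
tool_pos: [0.3889, -0.2931, 0.0487]
orientation: [2.222, 2.221, -0.0]
force: [-2.7, 2.5, 8.5]
opening: 0.0176
gripper_force: 10.0
```

>>> carry_out(
  rows=[
    [0, 0, 0, 0, 0, 0],
    [0, 0, 0, 0, 0, 0],
    [0, 0, 0, 0, 0, 0],
    [0, 0, 0, 0, 0, 0],
    [0, 0, 0, 0, 0, 0],
    [0, 0, -0.02, 0, 0, 0],
    [0, 0, -0.06, 0, 0, 0],
    [0, 0, -0.11, 0, 0, 0],
    [0, 0, -0.15, 0, 0, 0],
    [0, 0, -0.17, 0, 0, 0],
    [0, 0, -0.17, 0, 0, 0],
  ],
  jaw=0,
)

```text
t: 19.88
tool_pos: [0.3897, -0.2939, 0.2198]
orientation: [2.219, 2.218, 0.0]
force: [0.2, -0.5, -0.6]
opening: 0.0929
gripper_force: 0.0
```

Run:
```python
from h import *
print(robot.read_state()['tool_pos'])
im=robot.read_camera('scene'); cv2.imwrite('pics/s2.png',im[:,:,::-1][:, :400])
for o,n in (('bottle',1),('ring_holder',3),('swab_case',1)):
    for d in robot.outline_of('scene',o)[:n]: print(o,d['conf'],d['pixel'])
print(proj('scene',[[.409,-.205,.05],[.389,-.293,.05]]))
d=robot.outline_of('scene','swab_case')[0]
print(fit('swab_case',{'scene':d['pixels']},[.637,.014,-.13],.07))
robot.read_camera('top')
for d in robot.outline_of('top','swab_case')[:1]: print(d['conf'],d['pixel'],fit('swab_case',{'top':d['pixels']},[.637,.014,-.13],.07))
```

```text
[ 0.38966275 -0.29385917  0.21978679]
bottle 0.7 [296.9, 152.9]
ring_holder 0.83 [210.5, 184.0]
ring_holder 0.59 [224.6, 192.9]
swab_case 0.69 [293.1, 198.4]
[[166.45189463 200.65610124]
 [129.1944714  211.5464125 ]]
(array([ 0.63750042,  0.01449531, -0.15984522]), np.float64(0.04590654373168945))
0.94 [257.8, 146.4] (array([ 0.63818717,  0.01158827, -0.12903894]), np.float64(0.07169479131698608))
```

View pics/s2.png

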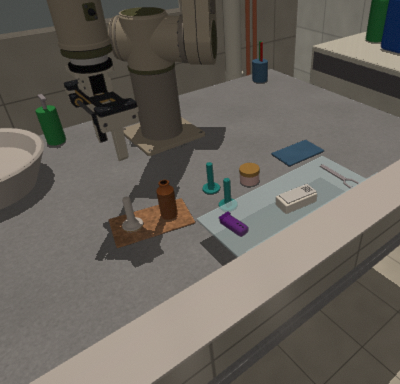

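>>> carry_out(
  rows=[
    [0.02, 0.016, 0, 0, 0, 1],
    [0.06, 0.048, 0, 0, 0, 2],
    [0.105, 0.085, 0, 0, 0, 3],
    [0.15, 0.121, 0, 0, 0, 4],
    [0.195, 0.158, 0, 0, 0, 5],
    [0.235, 0.19, 0, 0, 0, 6],
    [0.27, 0.218, 0, 0, 0, 7],
    [0.294, 0.238, 0, 0, 0, 7.5],
    [0.306, 0.248, 0.01, 0, 0, 7.5],
    [0.306, 0.248, 0.025, 0, 0, 7.5],
    [0.306, 0.248, 0.04, 0, 0, 7.5],
    [0.306, 0.248, 0.04, 0, 0, 7.5],
  ],
  jaw=75,
)

```text
t: 21.72
tool_pos: [0.635, 0.0118, 0.1752]
orientation: [-2.362, -2.067, 0.005]
force: [0.3, -1.2, 0.4]
opening: 0.0654
gripper_force: 0.0
```

Run:
```python
from w import *
look('w3',[('swab_case',.1)]); print(robot.read_state()['opening'])
```

```text
21.725 [0.635  0.0118 0.1752] [-2.362 -2.067  0.005] [-0.06  0.25  1.43 -0.    1.46  0.07]
swab_case 0.6 [254. 198.] 5069 minrect mm [638.3  15.6] [90.3 43.9] 81.2
0.06553762563945735
```

View pics/w3.png

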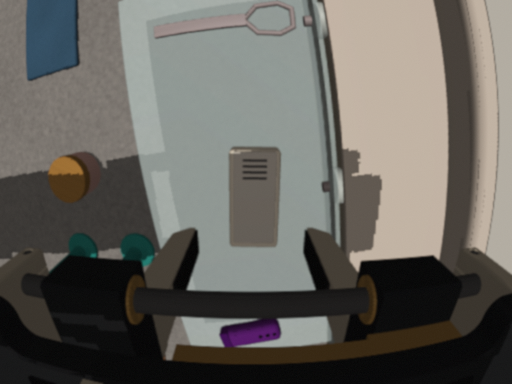

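The case is centred between the fingers at (254,198) and square to them. The clearance to the flange is adequate, so I am descending.

>>> carry_out(
  rows=[
    [0, 0, 0.015, 0, 0, 0],
    [0, 0, 0.035, 0, 0, 0],
    [0, 0, 0.055, 0, 0, 0],
    [0, 0, 0.075, 0, 0, 0],
    [0, 0, 0.09, 0, 0, 0],
    [0, 0, 0.098, 0, 0, 0],
    [0, 0, 0.1, 0, 0, 0],
    [0, 0, 0.1, 0, 0, 0],
    [0, 0, 0.1, 0, 0, 0],
  ],
)

```text
t: 22.95
tool_pos: [0.6376, 0.0128, 0.0788]
orientation: [2.362, 2.07, 0.002]
force: [-0.8, -0.1, -0.6]
opening: 0.0656
gripper_force: 0.0
```

>>> carry_out(
  rows=[
    [0, 0, 0, 0, 0, 0],
    [0, 0, 0, 0, 0, 0],
    [0, 0, 0, 0, 0, 0],
    [0, 0, 0, 0, 0, 0],
    [0, 0, 0, 0, 0, 0],
    [0, 0, 0, 0, 0, 0],
  ],
  jaw=160,
  force=15,
)

```text
t: 23.7
tool_pos: [0.637, 0.0128, 0.078]
orientation: [2.362, 2.071, 0.0]
force: [-0.6, 0.3, 1.2]
opening: 0.0436
gripper_force: 15.0
```

>>> carry_out(
  rows=[
    [0, 0, -0.008, 0, 0, 0],
    [0, 0, -0.03, 0, 0, 0],
    [0, 0, -0.065, 0, 0, 0],
    [0.009, -0.011, -0.09, 0, 0, 0],
    [0.03, -0.037, -0.1, 0, 0, -1],
    [0.06, -0.074, -0.1, 0, 0, -2],
    [0.095, -0.118, -0.1, 0, 0, -3],
    [0.13, -0.161, -0.1, 0, 0, -4.2],
    [0.165, -0.204, -0.1, 0, 0, -4.2],
    [0.195, -0.242, -0.1, 0, 0, -4.2],
    [0.212, -0.263, -0.1, 0, 0, -4.2],
    [0.217, -0.269, -0.1, 0, 0, -4.2],
  ],
)

```text
t: 25.2
tool_pos: [0.3978, 0.2643, 0.1783]
orientation: [2.283, 2.158, 0.001]
force: [0.4, 0.1, -0.2]
opening: 0.0439
gripper_force: 15.0
```

>>> carry_out(
  rows=[
    [0, 0, 0, 0, 0, 0],
    [0, 0, 0, 0, 0, 0],
    [0, 0, 0.03, 0, 0, 0],
    [0, 0, 0.065, 0, 0, 0],
    [0, 0, 0.09, 0, 0, 0],
    [0, 0, 0.1, 0, 0, 0],
    [0, 0, 0.1, 0, 0, 0],
    [0, 0, 0.1, 0, 0, 0],
  ],
)

```text
t: 26.2
tool_pos: [0.3997, 0.2635, 0.0791]
orientation: [2.285, 2.155, 0.003]
force: [0.4, 0.6, 0.1]
opening: 0.0437
gripper_force: 15.0
```

Run:
```python
from w import *
look('w4',[('swab_case',.1),('plate',.008)])
robot.read_camera('top')
for d in robot.outline_of('top','plate')[:1]: print(d['conf'],d['pixel'],d['pixels'].sum())
```

```text
26.2 [0.3997 0.2635 0.0791] [2.285 2.155 0.003] [ 0.48 -0.09  1.97 -0.    1.26  0.53]
swab_case 0.85 [250. 232.] 9408 minrect mm [401.1 277.2] [71.5 42.4] 86.0
plate 0.81 [246. 149.] 7417 minrect mm [401.1 291. ] [97.6 88.8] 86.6
0.9 [177.9, 245.2] 668
```

View pics/w4.png

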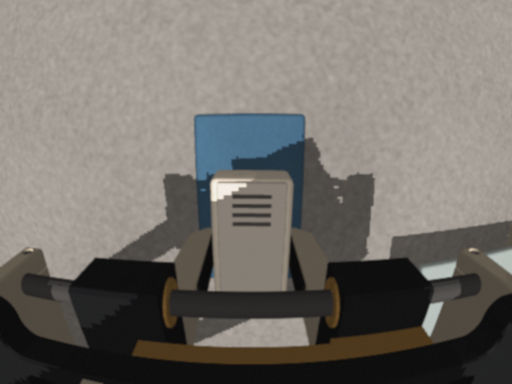

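The case, with its far end at row 172, sits square over the plate, whose far edge is at row 115. It is about 4 mm too far along +y. I will correct that while lowering.

>>> carry_out(
  rows=[
    [-0.002, 0, 0.01, 0, 0, 0],
    [-0.004, 0, 0.03, 0, 0, 0],
    [-0.004, 0, 0.045, 0, 0, 0],
    [-0.004, 0, 0.055, 0, 0, 0],
    [-0.004, 0, 0.059, 0, 0, 0],
    [-0.004, 0, 0.06, 0, 0, 0],
    [-0.004, 0, 0.061, 0, 0, 0],
    [-0.004, 0, 0.061, 0, 0, 0],
    [-0.004, 0, 0.061, 0, 0, 0],
  ],
)

```text
t: 27.58
tool_pos: [0.3987, 0.2594, 0.0171]
orientation: [2.285, 2.156, 0.001]
force: [0.2, 0.4, 0.1]
opening: 0.0441
gripper_force: 15.0
```

>>> carry_out(
  rows=[
    [0, 0, 0.0005, 0, 0, 0],
    [0, 0, 0.001, 0, 0, 0],
    [0, 0, 0.001, 0, 0, 0],
  ],
)

```text
t: 27.95
tool_pos: [0.3985, 0.2592, 0.0159]
orientation: [-2.285, -2.156, -0.0]
force: [-0.2, -1.5, 2.2]
opening: 0.0441
gripper_force: 15.0
```

>>> carry_out(
  rows=[
    [0, 0, 0.0005, 0, 0, 0],
    [0, 0, 0.001, 0, 0, 0],
    [0, 0, 0.001, 0, 0, 0],
  ],
)

```text
t: 28.32
tool_pos: [0.3986, 0.2593, 0.0159]
orientation: [-2.285, -2.156, 0.0]
force: [-6.3, -3.6, 14.1]
opening: 0.044
gripper_force: 15.0
```

>>> carry_out(
  rows=[
    [0, 0, -0.001, 0, 0, 0],
    [0, 0, -0.001, 0, 0, 0],
    [0, 0, -0.001, 0, 0, 0],
    [0, 0, -0.001, 0, 0, 0],
    [0, 0, -0.001, 0, 0, 0],
    [0, 0, -0.02, 0, 0, 0],
    [0, 0, -0.06, 0, 0, 0],
    [0, 0, -0.11, 0, 0, 0],
    [0, 0, -0.16, 0, 0, 0],
    [0, 0, -0.19, 0, 0, 0],
    [0, 0, -0.2, 0, 0, 0],
    [0, 0, -0.2, 0, 0, 0],
  ],
  jaw=0,
)

```text
t: 29.82
tool_pos: [0.3985, 0.2593, 0.2145]
orientation: [2.285, 2.156, 0.0]
force: [-0.4, -0.4, -0.6]
opening: 0.0933
gripper_force: 0.0
```

Run:
```python
from w import *
look('w5',[('swab_case',.037),('plate',.008)])
robot.read_camera('scene');
for o,g in (('swab_case',0),('plate',0)):
    d=robot.outline_of('scene',o)[:1]
    for d in d: print(o,d['conf'],d['pixel'],d['pixels'].sum(), fit(o,{'scene':d['pixels']},[.399,.265,-.06],.008 if o=='swab_case' else 0))
robot.read_camera('top')
for o in ('bottle','ring_holder'):
    for d in robot.outline_of('top',o)[:3]: print(o,d['conf'],d['pixel'],fit(o,{'top':d['pixels']},back('top',[d['pixel']],.05)[0][:2],.006,False))
```

```text
29.825 [0.3985 0.2593 0.2145] [2.285 2.156 0.   ] [ 0.47 -0.21  1.83  0.    1.52  0.53]
swab_case 0.87 [249. 175.] 2669 minrect mm [398.8 260.7] [90.7 44. ] 87.3
plate 0.74 [246. 136.] 5043 minrect mm [399.6 265.4] [146.3  90.2] 86.5
swab_case 0.84 [297.3, 146.1] 378 (array([0.39806319, 0.26161894, 0.04632559]), np.float64(0.10708451271057129))
plate 0.78 [297.1, 156.2] 426 (array([ 0.39983385,  0.26477417, -0.06038784]), np.float64(0.47594624757766724))
bottle 0.84 [341.6, 238.8] (array([ 0.41021553, -0.20667953]), np.float64(0.07340854406356812))
ring_holder 0.57 [278.1, 250.2] (array([ 0.38180158, -0.05666809]), np.float64(0.07802343368530273))
ring_holder 0.55 [286.5, 216.0] (array([ 0.47088347, -0.06468249]), np.float64(0.07898229360580444))
ring_holder 0.51 [365.2, 244.8] (array([ 0.39005345, -0.2931273 ]), np.float64(0.07198929786682129))
```

View pics/w5.png

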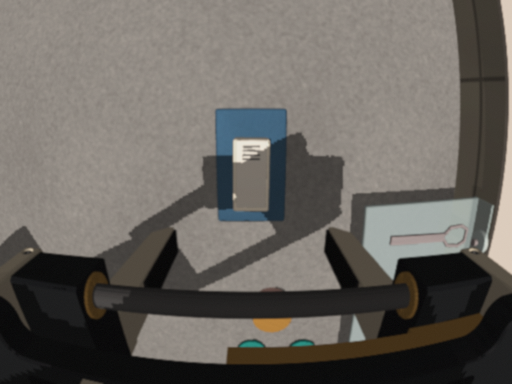

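Both ring holder and bottle stand where I released them, and the case lies lid up on the plate, within about 5 mm of its centre (case at (249,175)). Next I fetch the bottle.

>>> carry_out(
  rows=[
    [-0.02, 0.002, 0, 0, 0, -1],
    [-0.06, 0.005, 0, 0, 0, -2],
    [-0.11, 0.009, 0, 0, 0, -3.3],
    [-0.16, 0.013, 0, 0, 0, -3.3],
    [-0.21, 0.017, 0, 0, 0, -3.3],
    [-0.26, 0.021, 0, 0, 0, -3.3],
    [-0.31, 0.025, 0, 0, 0, -3.3],
    [-0.36, 0.029, 0, 0, 0, -3.3],
    [-0.41, 0.033, 0, 0, 0, -3.3],
    [-0.445, 0.036, 0, 0, 0, -3.3],
    [-0.462, 0.037, 0, 0, 0, -3.3],
    [-0.467, 0.0375, 0, 0, 0, -3.3],
  ],
)

```text
t: 31.78
tool_pos: [0.4087, -0.2094, 0.2146]
orientation: [-2.223, -2.219, -0.0]
force: [-0.6, 0.1, -0.3]
opening: 0.0928
gripper_force: 0.0
```

>>> carry_out(
  rows=[
    [0, 0, 0, 0, 0, 0],
    [0, 0, 0, 0, 0, 0],
    [0, 0, 0, 0, 0, 0],
  ],
)

```text
t: 32.15
tool_pos: [0.4089, -0.2084, 0.2149]
orientation: [2.221, 2.222, 0.0]
force: [-0.1, -0.6, 0.3]
opening: 0.0929
gripper_force: 0.0
```

>>> carry_out(
  rows=[
    [0, 0, 0.02, 0, 0, 0],
    [0, 0, 0.06, 0, 0, 0],
    [0, 0, 0.1, 0, 0, 0],
    [0, 0, 0.135, 0, 0, 0],
    [0, 0, 0.158, 0, 0, 0],
    [0, 0, 0.168, 0, 0, 0],
    [0, 0, 0.171, 0, 0, 0],
    [0, 0, 0.171, 0, 0, 0],
    [0, 0, 0.171, 0, 0, 0],
  ],
)

```text
t: 33.28
tool_pos: [0.4095, -0.2096, 0.0449]
orientation: [2.221, 2.22, 0.001]
force: [-0.2, 0.1, 0.2]
opening: 0.0932
gripper_force: 0.0
```

>>> carry_out(
  rows=[
    [0, 0, 0, 0, 0, 0],
    [0, 0, 0, 0, 0, 0],
    [0, 0, 0, 0, 0, 0],
    [0, 0, 0, 0, 0, 0],
    [0, 0, 0, 0, 0, 0],
    [0, 0, 0, 0, 0, 0],
    [0, 0, 0, 0, 0, 0],
    [0, 0, 0, 0, 0, 0],
  ],
  jaw=150,
  force=10,
)

```text
t: 34.28
tool_pos: [0.4087, -0.2091, 0.0438]
orientation: [-2.222, -2.221, 0.0]
force: [1.1, -0.1, -1.0]
opening: 0.0419
gripper_force: 10.0
```

>>> carry_out(
  rows=[
    [0, 0, -0.01, 0, 0, 0],
    [0, 0, -0.04, 0, 0, 0],
    [0, 0, -0.09, 0, 0, 0],
    [0, 0, -0.135, 0, 0, 0],
    [0.01, 0.009, -0.155, 0, 0, 0],
    [0.04, 0.035, -0.16, 0, 0, 0],
    [0.08, 0.07, -0.16, 0, 0, 0],
    [0.12, 0.104, -0.16, 0, 0, 0],
    [0.155, 0.135, -0.16, 0, 0, 0],
    [0.18, 0.157, -0.16, 0, 0, 0],
    [0.191, 0.166, -0.16, 0, 0, 0],
    [0.193, 0.168, -0.16, 0, 0, 0],
  ],
)

```text
t: 35.78
tool_pos: [0.5766, -0.0155, 0.2029]
orientation: [-2.22, -2.221, 0.002]
force: [-0.6, -0.3, -1.2]
opening: 0.0417
gripper_force: 10.0
```

>>> carry_out(
  rows=[
    [0, 0, 0, 0, 0, 0],
    [0, 0, 0, 0, 0, 0],
    [0, 0, 0.025, 0, 0, 0],
    [0, 0, 0.055, 0, 0, 0],
    [0, 0, 0.08, 0, 0, 0],
    [0, 0, 0.09, 0, 0, 0],
    [0, 0, 0.093, 0, 0, 0],
    [0, 0, 0.093, 0, 0, 0],
    [0, 0, 0.094, 0, 0, 0],
    [0, 0, 0.095, 0, 0, 0],
    [0, 0, 0.0955, 0, 0, 0],
    [0, 0, 0.0955, 0, 0, 0],
  ],
)

```text
t: 37.28
tool_pos: [0.5768, -0.0162, 0.1083]
orientation: [-2.222, -2.221, 0.0]
force: [-0.0, -0.4, -1.0]
opening: 0.0417
gripper_force: 10.0
```

>>> carry_out(
  rows=[
    [0, 0, 0.0005, 0, 0, 0],
    [0, 0, 0.001, 0, 0, 0],
    [0, 0, 0.0013, 0, 0, 0],
    [0, 0, 0.0013, 0, 0, 0],
  ],
)

```text
t: 37.78
tool_pos: [0.577, -0.0163, 0.1077]
orientation: [2.222, 2.221, 0.0]
force: [-2.4, 1.0, 5.8]
opening: 0.0417
gripper_force: 10.0
```

>>> carry_out(
  rows=[
    [0, 0, 0, 0, 0, 0],
    [0, 0, 0, 0, 0, 0],
    [0, 0, 0, 0, 0, 0],
    [0, 0, 0, 0, 0, 0],
    [0, 0, 0, 0, 0, 0],
    [0, 0, -0.015, 0, 0, 0],
    [0, 0, -0.05, 0, 0, 0],
    [0, 0, -0.085, 0, 0, 0],
    [0, 0, -0.105, 0, 0, 0],
    [0, 0, -0.105, 0, 0, 0],
  ],
  jaw=0,
)

```text
t: 39.02
tool_pos: [0.5781, -0.0164, 0.2144]
orientation: [2.22, 2.219, 0.004]
force: [0.6, 0.1, -0.9]
opening: 0.0929
gripper_force: 0.0
```

>>> carry_out(
  rows=[
    [-0.015, -0.01, 0, 0, 0, 0],
    [-0.045, -0.031, 0, 0, 0, 0],
    [-0.085, -0.058, 0, 0, 0, 0],
    [-0.13, -0.088, 0, 0, 0, 0],
    [-0.175, -0.119, 0, 0, 0, 0],
    [-0.215, -0.146, 0, 0, 0, 0],
    [-0.25, -0.17, 0, 0, 0, 0],
    [-0.27, -0.183, 0, 0, 0, 0],
    [-0.277, -0.188, 0, 0, 0, 0],
    [-0.277, -0.188, 0, 0, 0, 0],
    [-0.277, -0.188, 0, 0, 0, 0],
    [-0.277, -0.188, 0, 0, 0, 0],
  ],
)

```text
t: 40.52
tool_pos: [0.3892, -0.2924, 0.2119]
orientation: [-2.22, -2.222, -0.0]
force: [0.2, 0.3, 1.1]
opening: 0.0934
gripper_force: 0.0
```

Lower to z ≈ 0.0488 for the ring holder.

>>> carry_out(
  rows=[
    [0, 0, 0.02, 0, 0, 0],
    [0, 0, 0.06, 0, 0, 0],
    [0, 0, 0.1, 0, 0, 0],
    [0, 0, 0.135, 0, 0, 0],
    [0, 0, 0.155, 0, 0, 0],
    [0, 0, 0.163, 0, 0, 0],
    [0, 0, 0.163, 0, 0, 0],
    [0, 0, 0.163, 0, 0, 0],
  ],
)

```text
t: 41.52
tool_pos: [0.3895, -0.2937, 0.0503]
orientation: [2.22, 2.22, 0.0]
force: [0.0, 0.3, -1.0]
opening: 0.0932
gripper_force: 0.0
```

>>> carry_out(
  rows=[
    [0, 0, 0, 0, 0, 0],
    [0, 0, 0, 0, 0, 0],
    [0, 0, 0, 0, 0, 0],
    [0, 0, 0, 0, 0, 0],
    [0, 0, 0, 0, 0, 0],
    [0, 0, 0, 0, 0, 0],
    [0, 0, 0, 0, 0, 0],
    [0, 0, 0, 0, 0, 0],
    [0, 0, 0, 0, 0, 0],
    [0, 0, 0, 0, 0, 0],
  ],
  jaw=225,
  force=10,
)

```text
t: 42.78
tool_pos: [0.3887, -0.2931, 0.049]
orientation: [-2.222, -2.221, -0.0]
force: [0.2, 0.0, -0.4]
opening: 0.0175
gripper_force: 10.0
```

>>> carry_out(
  rows=[
    [0, 0, -0.01, 0, 0, 0],
    [0, 0, -0.05, 0, 0, 0],
    [0, 0, -0.105, 0, 0, 0],
    [0, 0, -0.16, 0, 0, 0],
    [0.01, 0.006, -0.195, 0, 0, 0],
    [0.045, 0.026, -0.2, 0, 0, 0],
    [0.095, 0.055, -0.2, 0, 0, 0],
    [0.145, 0.083, -0.2, 0, 0, 0],
    [0.195, 0.112, -0.2, 0, 0, 0],
    [0.245, 0.141, -0.2, 0, 0, 0],
    [0.29, 0.167, -0.2, 0, 0, 0],
    [0.32, 0.184, -0.2, 0, 0, 0],
  ],
)

```text
t: 44.28
tool_pos: [0.5735, 0.0291, 0.2495]
orientation: [-2.22, -2.223, -0.0]
force: [0.6, 0.2, -0.9]
opening: 0.018
gripper_force: 10.0
```

>>> carry_out(
  rows=[
    [0.015, 0.009, 0, 0, 0, 0],
    [0.022, 0.013, 0, 0, 0, 0],
    [0.024, 0.014, 0, 0, 0, 0],
    [0.024, 0.014, 0, 0, 0, 0],
    [0.024, 0.014, 0, 0, 0, 0],
  ],
)

```text
t: 44.9
tool_pos: [0.5867, 0.0498, 0.2492]
orientation: [2.223, 2.219, -0.0]
force: [-1.0, -0.3, -1.7]
opening: 0.0179
gripper_force: 10.0
```

Down .1345 to z ≈ .1145, then slowly.

>>> carry_out(
  rows=[
    [0, 0, 0, 0, 0, 0],
    [0, 0, 0.02, 0, 0, 0],
    [0, 0, 0.05, 0, 0, 0],
    [0, 0, 0.085, 0, 0, 0],
    [0, 0, 0.115, 0, 0, 0],
    [0, 0, 0.129, 0, 0, 0],
    [0, 0, 0.133, 0, 0, 0],
    [0, 0, 0.133, 0, 0, 0],
    [0, 0, 0.134, 0, 0, 0],
    [0, 0, 0.135, 0, 0, 0],
    [0, 0, 0.1355, 0, 0, 0],
    [0, 0, 0.1355, 0, 0, 0],
  ],
)

```text
t: 46.4
tool_pos: [0.587, 0.0507, 0.1136]
orientation: [2.222, 2.221, 0.0]
force: [-0.2, 0.2, -2.0]
opening: 0.0181
gripper_force: 10.0
```

>>> carry_out(
  rows=[
    [0, 0, 0.0005, 0, 0, 0],
    [0, 0, 0.001, 0, 0, 0],
    [0, 0, 0.0013, 0, 0, 0],
    [0, 0, 0.0013, 0, 0, 0],
  ],
)

```text
t: 46.9
tool_pos: [0.587, 0.0507, 0.113]
orientation: [2.222, 2.221, 0.0]
force: [-2.5, 0.0, 5.7]
opening: 0.0177
gripper_force: 10.0
```

>>> carry_out(
  rows=[
    [0, 0, 0, 0, 0, 0],
    [0, 0, 0, 0, 0, 0],
    [0, 0, 0, 0, 0, 0],
    [0, 0, 0, 0, 0, 0],
    [0, 0, 0, 0, 0, 0],
    [0, 0, -0.015, 0, 0, 0],
    [0, 0, -0.05, 0, 0, 0],
    [0, 0, -0.085, 0, 0, 0],
    [0, 0, -0.12, 0, 0, 0],
    [0, 0, -0.13, 0, 0, 0],
    [0, 0, -0.13, 0, 0, 0],
  ],
  jaw=0,
)

```text
t: 48.28
tool_pos: [0.5873, 0.0507, 0.2429]
orientation: [2.221, 2.22, 0.002]
force: [0.4, -0.1, 0.1]
opening: 0.0925
gripper_force: 0.0
```

>>> carry_out(
  rows=[
    [-0.02, -0.01, 0, 0, 0, 0],
    [-0.06, -0.03, 0, 0, 0, 0],
    [-0.11, -0.055, 0, 0, 0, 0],
    [-0.16, -0.08, 0, 0, 0, 0],
    [-0.21, -0.105, 0, 0, 0, 0],
    [-0.26, -0.13, 0, 0, 0, 0],
    [-0.3, -0.15, 0, 0, 0, 0],
    [-0.32, -0.16, 0, 0, 0, 0],
    [-0.32, -0.16, 0, 0, 0, 0],
    [-0.32, -0.16, 0, 0, 0, 0],
  ],
)

```text
t: 49.52
tool_pos: [0.4261, -0.2687, 0.2412]
orientation: [-2.221, -2.219, -0.0]
force: [0.0, -0.1, 0.7]
opening: 0.093
gripper_force: 0.0
```

```bash
python3 m.py
python3 - <<'E'
from h import *
from plant import robot
im=robot.read_camera('scene')[:,:,::-1][120:270,100:360]; cv2.imwrite('pics/s9.png',cv2.resize(im,(800,462)))
for d in robot.outline_of('scene','swab_case')[:1]: print(d['pixel'],fit('swab_case',{'scene':d['pixels']},[.399,.265,-.06],.008))
robot.read_camera('top')
for d in robot.outline_of('top','swab_case')[:1]: print(d['pixel'],fit('swab_case',{'top':d['pixels']},[.399,.265,-.06],.008))
E
```

```text
bottle ['scene'] [ 0.575  -0.0105] 0.095
ring_holder ['top'] [0.5868 0.0511] 0.074
ring_holder ['scene'] [0.5878 0.0507] 0.095
ring_holder ['top', 'scene'] [0.587  0.0507] 0.087
brush_cover ['top'] [ 0.6135 -0.1522  0.1454] 0.101
brush_cover ['scene'] [ 0.6114 -0.152   0.0434] 0.145
brush_cover ['top', 'scene'] [ 0.6132 -0.1523  0.1148] 0.142
plate ['top'] [ 0.3996  0.2642 -0.0539] 0.352
plate ['scene'] [ 0.4018  0.2635 -0.1011] 0.583
plate ['top', 'scene'] [ 0.3995  0.2647 -0.0558] 0.467
mat ['scene'] [ 0.3985 -0.2491 -0.2291] 0.06
jar ['top'] [0.4182 0.0498] 0.068
shelfFL [0.531 0.221 0.075]
shelfFR [ 0.53  -0.194  0.075]
shelfBL [0.708 0.222 0.075]
shelfBR [ 0.712 -0.199  0.075]
scr0 [0.567 0.176 0.075]
scr1 [0.693 0.171 0.075]
brush_a [ 0.649 -0.15   0.075]
brush_b [ 0.578 -0.158  0.075]
[294.9, 147.4] (array([ 0.39978935,  0.25960307, -0.03674119]), np.float64(0.08526116609573364))
[163.1, 239.4] (array([ 0.39967781,  0.25820419, -0.0633151 ]), np.float64(0.05075448751449585))
```

View pics/s9.png

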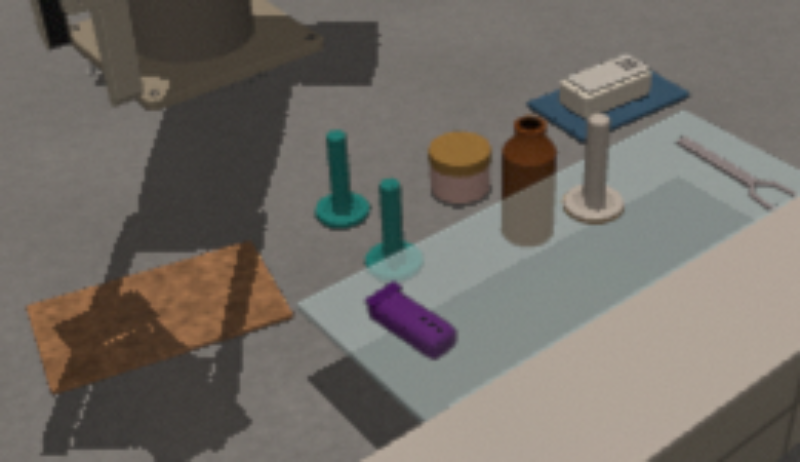

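Everything is where it should be. In the crop the bottle is at (528,180) and the ring holder at (595,170), both upright at their starts. The case is on the plate at (605,85), about 5 mm off its centre, and the jar, scraper and brush cover have not moved. I am handing in.

```bash
python3 -c "
from plant import robot
print(robot.close_job())"
```

```text
the job is handed in; nothing more can be done
None
```

The job is handed in, with no verdict returned. By the last camera check, the swab case lies lid up on the plate about 5 mm off centre, the bottle and ring holder stand upright within a few millimetres of their starts, and the toothbrush cover, scraper and jar look undisturbed.

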